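Change the balm on offer: shut one counter box, flip the other open

TASK

Change which balm is on offer at the stall: first tip the open lid with the green lip over so that it drops fully shut on its box, then push the red lip of the other box's lid up and right over past upright, so that it lies back open against its stop by itself. Use light pushes of the fingers only, never pinching or forcing a lid or its box, and leave the bottles and the jar standing where they are.

Things in the scene. Friction and masses are not known exactly. Their poses are not given: they have to be found in the camera images.
- box_red: Brown wooden counter box, 110 deep (its x) x 150 wide (its y) x 70 mm high, open-topped under its lid, screwed to the counter so it cannot move; six balm tins inside reach 32 mm above the counter. Origin: centre of its underside. Its front, with the lip, faces its own -x; the lid's hinge runs along its +x top rim, parallel to its y. Its front looks to the robot's right (-y), turned up to 0.22 rad towards the robot or 0.7 rad away from it.
- box_green: The same box, under the lid with the green lip; same size, origin and axes.
- lid_red (a joint): Lid of the red box, rad: 0 shut (as it starts), growing as it swings up and back, 1.9 at the stop (109 degrees). A pale wooden board 112 (from the hinge) x 150 x 8 mm, 0.1 to 0.2 kg. The hinge is free, lightly damped: below about 1.4 rad the lid falls shut, beyond about 1.6 rad it falls back on its stop and stays.
- lid_green (a joint): Lid of the green box, the same but with a green lip; it starts at its open stop, 1.9 rad.
- lip_red (a point): Middle of the outer edge of the red finger lip, half-way through its thickness. The lip, 60 mm wide, 8 thick, level with the lid, juts out from the middle of its free edge, to 145 mm from the hinge, so 35 mm past the box's front with free space below. Lid shut: this point is 90 mm in front (-x) of the box's centre, 74.5 mm above the counter. Moves with the lid.
- lip_green (a point): The same point on the green lip. Lid open at 1.9 rad: it is about 51 mm beyond the hinge (box +x) and 206 mm above the counter, the top of the lid.
- hinge_red (a point): Middle of the red lid's hinge axis, at the level of the shut lid's underside: 55 mm behind the red box's centre (box +x), 70.5 mm above the counter. Fixed to the box, same axes as the box.
- hinge_green (a point): The same point for the green lid.
- sauce: Bystander: loose amber bottle with a red cap, 44 mm diameter, 150 mm high. Origin: centre of its underside.
- tonic: Bystander: loose green bottle with a black cap, 48 mm diameter, 130 mm high. Origin: centre of its underside.
- jar: Bystander: loose small amber jar with a yellow cap, 52 mm diameter, 60 mm high, beyond the boxes with the bottles. Origin: centre of its underside.

How it is judged:
By the outcome, as a careful person would: the job done as asked, in the order asked, and still so for the second after the job is handed in, with the robot touching nothing.
It also fails if it takes over 58 s, if anything falls off the work surface, if the arm or the gripper's body presses on something with over 40 N, if the wrist force passes 120 N, or if a joint passes its speed limit or range.

ROBOT

A 6-joint arm with a two-finger parallel gripper is mounted at the origin on the work surface. World frame = base frame: x ahead of the robot, y to its left, z up, the work surface at z = 0. Lengths are in m, angles in rad, forces in N, time in s.
With the tool pointing down it reaches from about 0.375 to 0.975 m from the base axis. Payload 3.8 kg.
Tool frame: the origin (TCP) lies midway between the tips of the shut fingers; the grasp point (between the pads) lies 19 mm behind it; z points along the fingers, y is the line along which they close (so a half turn about z gives the same grasp; the last joint's range is limited). The gripper opens to 88 mm and grips with 3 to 60 N. Pads are 18 mm wide; open, the fingers measure 123 mm over their backs; the gripper's body (75 mm by 187 mm) begins 45 mm behind the grasp point.
Start: joints at [1.075, 0.264, 1.604, -0, 1.274, -0.037], TCP at [0.299, 0.605, 0.239] pointing down, gripper open.
Joint ranges: [-2.63, 2.63], [-0.94, 2.18], [0.31, 2.57], [-1.31, 4.45], [0, 2.66], [-2.55, 2.55]. Speed limits (rad/s): [2.57, 2.57, 3.14, 3.14, 3.14, 3.14].

INTERFACE

Orientations are given as a rotation vector (axis times angle).
In Python, from cell import manip, inverse_kinematics, cams, order gives the robot as it stands. Calls block until the motion is done:
- manip.move_pose(position, orientation): joint-space move of the TCP to a pose.
- manip.move_linear(position, rate=0.15, rot=None): straight line of the TCP; rot=None keeps the orientation; rate is the mean speed in m/s.
- manip.set_joints(angles): joint-space move.
- manip.set_gripper(opening, force=None): finger opening in m; force is the grip in N (None keeps the last); returns when the fingers have stopped.
- manip.dwell(seconds).
- inverse_kinematics(position, orientation): joint angles nearest the present ones, or None.
- manip.state(): the state.
- cams.capture(name): name is "scene" or "top"; returns a dict with "image" (400x640x3 uint8, blue, green, red), "z_map" (400x640 float32, m along the optical axis (not along the pixel's ray), 0 where there is no reading), "intrinsics" (3x3 intrinsics, pixels), "position" and "orientation" of the camera in the world. Camera axes: x right, y down, z forward; pixel columns grow to the right and rows downward; lengths in m; the calibration is good to about 2 mm. A picture is of the moment at which its call begins.
A pose or a line that the arm cannot do raises manip.IKError and nothing moves.
- order.close_job(): hands the job in; it is judged then, once.
The state is a dict: "clock": time; "joint_pos": joint angles; "joint_velocities": joint speeds; "tau": joint torques, N m; "tool_pos": TCP position; "tcp_rot": TCP orientation; "contact_force": force on the tool from outside, world axes, zero at the start; "moment": the same for the moment, N m; "gripper_width": finger opening in m; "grasp_force": force on a finger pad.
Only numpy, scipy, OpenCV 4.12 (cv2) and the standard library are available. Lean on these libraries where they do the work, as an engineer would, in place of code of your own. Each camera call takes 0.05 s, during which the arm holds its last target. There are 200 camera calls.

## Working session

There is one attempt and no reset: what is moved stays moved. The work goes in short steps, each a Python script; the robot and the scene stay as the last script left them, time stands still between calls to the robot, and variables do not carry over. Pictures are saved under pics/ and viewed, at most 10 in all, crops included, and the job is handed in when it is done.

```bash
mkdir -p pics; cat > h.py <<'E'
import numpy as np, cv2
from scipy.spatial.transform import Rotation as R
from cell import manip, inverse_kinematics, cams, order
def cloud(c):
    K=np.array(c["intrinsics"]);z=c["z_map"];v,u=np.mgrid[:z.shape[0],:z.shape[1]]
    P=np.stack([(u-K[0,2])/K[0,0]*z,(v-K[1,2])/K[1,1]*z,z],-1)
    o=np.array(c["orientation"]);M=o if o.shape==(3,3) else R.from_rotvec(o).as_matrix()
    W=P@M.T+np.array(c["position"]);W[z==0]=np.nan
    return W
E
python3 - <<'E'
from h import *
for n in("scene","top"):
    c=cams.capture(n);cv2.imwrite(f"pics/{n}0.png",c["image"]);np.save(f"{n}0.npy",cloud(c));print(n,c["position"],c["orientation"])
print(manip.state())
E
```

```text
scene [ 0.93587409 -0.6143225   0.61688196] [-2.18661396 -0.51872978  0.27353447]
top [ 0.51794427 -0.01541597  0.8344357 ] [-2.12686344  2.17125621 -0.1645586 ]
{'clock': 0.1, 'joint_pos': array([ 1.07508971e+00,  2.64688239e-01,  1.60523908e+00, -2.94739964e-05,
        1.27368466e+00, -3.69069615e-02]), 'joint_velocities': array([-1.01151368e-03, -2.56705120e-03, -3.47880979e-03, -1.49802094e-03,
        9.13139964e-05, -3.60048706e-04]), 'tau': array([ 7.09062406e-04, -5.03617966e+01, -3.58073759e+01,  7.31955981e-02,
        2.34191981e-02, -6.12536360e-05]), 'tool_pos': array([0.2986486 , 0.60462422, 0.23750458]), 'tcp_rot': array([-0.71424829, -3.05880309,  0.0030713 ]), 'contact_force': array([ 0.20140931,  0.59381337, -0.12280197]), 'moment': array([ 0.00186896, -0.04008122,  0.02748722]), 'grasp_force': 0.0, 'gripper_width': 0.08855839313800246}
```

View pics/scene0.png

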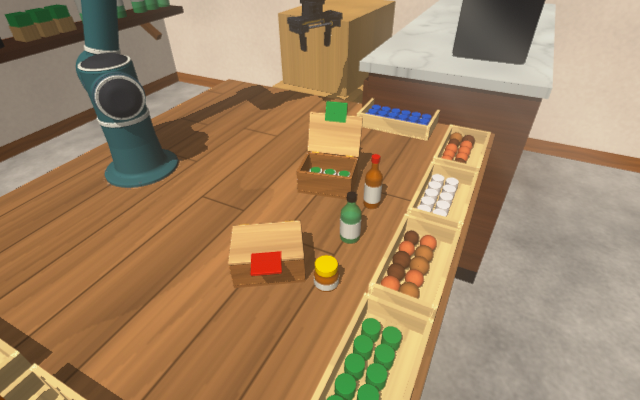

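View pics/top0.png

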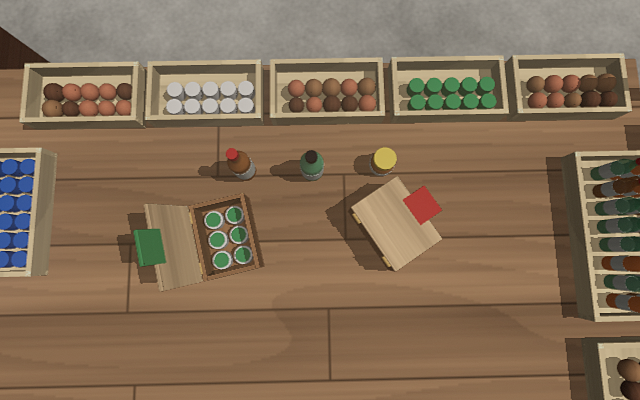

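The scene camera shows the green lid open (lip at 336,112) and the red lid shut (lip at 266,263). In the top view the green lip is at (150,247), the red lip at (423,205), with bottles at (240,163) and (312,163), and the jar at (384,160).

```bash
cat > meas.py <<'E'
from h import *
def masks(img):
    h=cv2.cvtColor(img,cv2.COLOR_BGR2HSV);H,S,V=cv2.split(h)
    return ((H<6)|(H>174))&(S>150)&(V>90), (H>50)&(H<80)&(S>120)&(V>50)
if __name__=="__main__":
    W=np.load("top0.npy");im=cv2.imread("pics/top0.png");r,g=masks(im)
    z=W[...,2];v,u=np.mgrid[:400,:640]
    # red
    m=(u>340)&(u<450)&(v>170)&(v<280)&(abs(z-.0785)<.012)
    mr=m&r; ml=m&~r
    print("red top z",np.median(z[ml]),np.median(z[mr]))
    for n,mm in(("redlid",ml),("redlip",mr)):
        print(n,cv2.minAreaRect(W[mm][:,:2].astype(np.float32)))
    gm=g&(u>125)&(u<170)&(v>220)&(v<275)
    P=W[gm];P=P[P[:,2]>.12];print("greenlip",len(P),P.mean(0),P.min(0),P.max(0),cv2.minAreaRect(P[:,:2].astype(np.float32)))
    bx=(u>130)&(u<270)&(v>185)&(v<300)
    rim=bx&(abs(z-.070)<.006);print("rim",rim.sum(),cv2.minAreaRect(W[rim][:,:2].astype(np.float32)))
    lid=bx&~gm&(z>.085);Q=W[lid];print("lid",len(Q),cv2.minAreaRect(Q[:,:2].astype(np.float32)),Q.min(0),Q.max(0))
    c=np.linalg.svd(Q-Q.mean(0),full_matrices=False)[2][2];print("lid normal",c)
    for n,(a,b,t) in dict(sauce=(205,265,.15),tonic=(295,330,.13),jar=(365,402,.06)).items():
        k=(u>a)&(u<b)&(v>140)&(v<185)&(z>t-.012);print(n,k.sum(),W[k].mean(0),W[k].max(0))
E
python3 meas.py
```

```text
red top z 0.07739388517758417 0.07755747009773162
redlid ((0.5840417742729187, -0.17946475744247437), (0.14984130859375, 0.15084967017173767), 32.78445816040039)
redlip ((0.6108505129814148, -0.2200547307729721), (0.0596599318087101, 0.052489783614873886), 32.66678237915039)
greenlip 30 [0.54932692 0.26265389 0.18001679] [0.50806762 0.245505   0.15563152] [0.56767448 0.27800228 0.2064568 ] ((0.5380110740661621, 0.2620008587837219), (0.05660654231905937, 0.023106655105948448), 13.217618942260742)
rim 1274 ((0.5578505992889404, 0.16911126673221588), (0.15014807879924774, 0.11458907276391983), 12.641636848449707)
lid 3799 ((0.539917528629303, 0.24927431344985962), (0.15010687708854675, 0.05040081590414047), 12.933073997497559) [0.46467648 0.21067724 0.08504772] [0.61660622 0.27876429 0.20826504]
lid normal [ 0.20593234 -0.92015923  0.33301482]
sauce 125 [0.70059414 0.13540797 0.14776433] [0.71173698 0.14627977 0.15156569]
tonic 126 [ 0.6985899  -0.00652006  0.12803746] [0.71039694 0.00493993 0.13137631]
jar 507 [ 0.69960412 -0.157537    0.06182284] [ 0.73373631 -0.13312196  0.08176659]
```

```bash
cat >> h.py <<'E'
Z=np.array([0,0,1.])
fg=np.array([.219,-.976,0]);fg/=np.linalg.norm(fg);hg=np.array([.546,.2225,.0705])
fr=np.array([.540,-.841,0]);fr/=np.linalg.norm(fr);hr=np.array([.545,-.1185,.0705])
def rot(z,x):
    "tool rotvec from approach z and x hint"
    z=z/np.linalg.norm(z);x=x-z*(x@z);x/=np.linalg.norm(x)
    return R.from_matrix(np.c_[x,np.cross(z,x),z]).as_rotvec()
def redpath(th,az,fl,rho=.132,phis=(-.12,.2,.5,.8,1.1,1.4,1.6,1.7)):
    b=R.from_rotvec([0,0,az]).apply(fr)*np.sin(th)+Z*np.cos(th)
    x=Z-b*(b@Z);x/=np.linalg.norm(x)      # upper side of the finger
    rv=rot(-b,fl*x)
    C=[hr+rho*(fr*np.cos(p)+Z*np.sin(p)) for p in phis]
    return rv,b,[c-.009*x for c in C]
E
python3 - <<'E'
from h import *
for sgn in(1,-1):
    rv=rot(-Z,sgn*fg)
    for d in(-.105,.03): print(sgn,d,inverse_kinematics(hg+d*fg+Z*(.175-.0705),rv))
for th in(50,60,70,80):
  for az in(-60,-45,-30,-15,0,20):
    for fl in(1,-1):
      rv,b,P=redpath(np.radians(th),np.radians(az),fl)
      pre=[P[0]+.08*b+.0*Z]
      q=[inverse_kinematics(p,rv) for p in pre+P]
      if all(a is not None for a in q): print(th,az,fl,np.round(q[0],2),np.round(q[-1],2),"maxstep",np.abs(np.diff(q,axis=0)).max().round(2))
E
```

```text
1 -0.105 None
1 0.03 None
-1 -0.105 [ 5.15491789e-01  1.99843293e-01  1.80295995e+00 -4.44089210e-16
  1.13878941e+00  2.94762556e-01]
-1 0.03 [ 2.93849685e-01  1.44144520e-01  1.86818175e+00 -4.44089210e-16
  1.12926638e+00  7.31204512e-02]
50 -60 1 [-0.88  0.55  1.73  0.8   1.38 -0.78] [-0.74  0.17  2.05  0.87  1.34 -0.66] maxstep 0.11
50 -60 -1 [-0.88  0.55  1.73  0.8   1.38  2.36] [-0.74  0.17  2.05  0.87  1.34  2.48] maxstep 0.11
50 -45 1 [-0.82  0.67  1.53  0.68  1.54 -0.84] [-0.69  0.28  1.91  0.75  1.48 -0.76] maxstep 0.11
50 -45 -1 [-0.82  0.67  1.53  0.68  1.54  2.3 ] [-0.69  0.28  1.91  0.75  1.48  2.38] maxstep 0.11
50 -30 1 [-0.75  0.78  1.34  0.57  1.7  -0.93] [-0.63  0.38  1.78  0.64  1.62 -0.86] maxstep 0.13
50 -30 -1 [-0.75  0.78  1.34  0.57  1.7   2.21] [-0.63  0.38  1.78  0.64  1.62  2.28] maxstep 0.13
50 -15 1 [-0.68  0.88  1.17  0.46  1.85 -1.03] [-0.56  0.47  1.65  0.52  1.74 -0.98] maxstep 0.16
50 -15 -1 [-0.68  0.88  1.17  0.46  1.85  2.11] [-0.56  0.47  1.65  0.52  1.74  2.16] maxstep 0.16
50 0 1 [-0.59  0.96  1.02  0.34  1.97 -1.17] [-0.48  0.54  1.55  0.4  
[... 2942 characters left out ...]
] maxstep 0.12
80 -45 -1 [-0.91  1.    1.37  0.92  1.89  2.17] [-0.79  0.56  1.88  1.01  1.78  2.16] maxstep 0.12
80 -30 1 [-0.82  1.13  1.12  0.81  2.07 -0.96] [-0.71  0.65  1.72  0.87  1.93 -1.  ] maxstep 0.18
80 -30 -1 [-0.82  1.13  1.12  0.81  2.07  2.19] [-0.71  0.65  1.72  0.87  1.93  2.14] maxstep 0.18
80 -15 1 [-0.73  1.25  0.86  0.71  2.26 -0.97] [-0.62  0.74  1.56  0.73  2.06 -1.04] maxstep 0.25
80 -15 -1 [-0.73  1.25  0.86  0.71  2.26  2.17] [-0.62  0.74  1.56  0.73  2.06  2.1 ] maxstep 0.25
80 0 1 [-0.63  1.38  0.61  0.59  2.45 -1.02] [-0.53  0.81  1.43  0.58  2.19 -1.12] maxstep 0.34
80 0 -1 [-0.63  1.38  0.61  0.59  2.45  2.12] [-0.53  0.81  1.43  0.58  2.19  2.03] maxstep 0.34
```

```bash
python3 - <<'E'
from h import *
rv=rot(-Z,-fg)
manip.set_gripper(0,3)
p=lambda d,z:hg*[1,1,0]+d*fg+z*Z
manip.move_pose(p(-.12,.27),rv)
manip.move_linear(p(-.12,.178),.15)
for d in np.linspace(-.08,.03,8):
    manip.move_linear(p(d,.178),.08); s=manip.state(); print(round(d,3),s["contact_force"].round(1),s["clock"])
manip.move_linear(p(-.05,.25),.2); manip.dwell(.8)
c=cams.capture("top");W=cloud(c);cv2.imwrite("pics/top1.png",c["image"])
print("forces",manip.state()["contact_force"],manip.state()["clock"])
c=cams.capture("scene");cv2.imwrite("pics/scene1.png",c["image"])
E
```

```text
-0.08 [0.4 1.4 0.7] 4.125
-0.064 [-0.4 -0.5 -0.4] 4.475
-0.049 [ 0.2 -0.5 -0.2] 4.825
-0.033 [0.4 0.5 0.5] 5.175
-0.017 [-0.1  0.   0.2] 5.525
-0.001 [-0.6 -0.6  0.2] 5.875
0.014 [ 0.2  0.1 -0.6] 6.225
0.03 [-0.3 -0.8 -0.1] 6.575
forces [-0.21700339  1.04213165 -0.49041119] 8.1167
```

View pics/scene1.png

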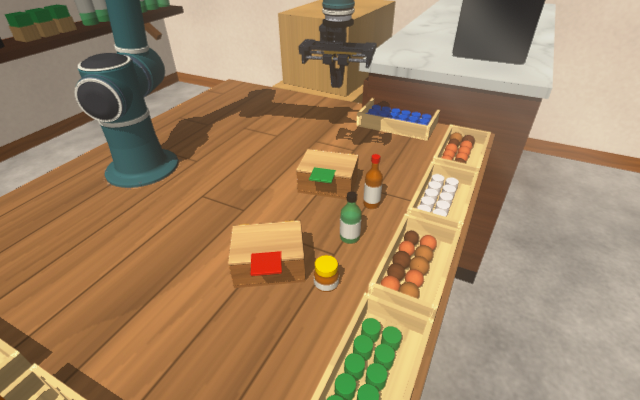

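The green lid is shut with its lip at (322,175), and the bottles and jar have not moved. Next is the red lid.

```bash
python3 - <<'E'
from h import *
rv,b,P=redpath(np.radians(60),np.radians(-20),1,phis=(-.15,0.,.15,.3,.5,.7,.9,1.1,1.3,1.45,1.55,1.62,1.68))
manip.move_linear(manip.state()["tool_pos"]+[0,0,.1],.2)
pre=P[0]+.09*b
manip.move_pose(pre+.2*Z,rv)
manip.move_linear(pre,.15)
manip.move_linear(P[0],.1); s=manip.state();print("in",s["contact_force"].round(1),s["tool_pos"])
for i,q in enumerate(P[1:]):
    manip.move_linear(q,.08); s=manip.state(); print(i,s["contact_force"].round(1),round(s["clock"],2))
    if np.linalg.norm(s["contact_force"])>12: print("stop");break
    if i==3: cv2.imwrite("pics/mid.png",cams.capture("scene")["image"])
cv2.imwrite("pics/end.png",cams.capture("scene")["image"])
E
```

```text
in [-0.4 -0.7 -0.6] [ 0.61688763 -0.23335554  0.04343325]
0 [ 1.4 -1.2 -0.3] 13.93
1 [ 1.1 -1.  -0.8] 14.33
2 [ 1.  -0.9 -0.1] 14.73
3 [ 0.7 -0.4 -0.7] 15.22
4 [ 0.4 -0.6 -0.1] 15.75
5 [ 0.4 -0.4  1.1] 16.23
6 [ 1.2  0.  -0.8] 16.72
7 [0.1 0.  0.7] 17.2
8 [-0.2 -0.3  0.6] 17.6
9 [-0.6 -0.3  0.4] 17.92
10 [ 0.4 -0.6 -0.4] 18.18
11 [-0.  -0.2 -0.2] 18.43
```

View pics/end.png

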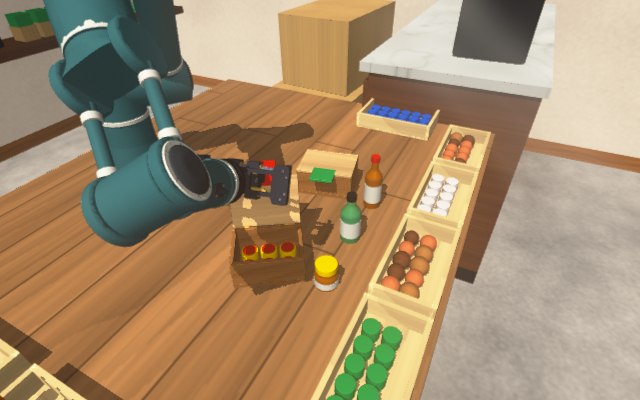

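The red lid is up past upright, with its lip behind the gripper at about (268,165). I'll back off along the tool axis and check that it stays open.

```bash
python3 - <<'E'
from h import *
rv,b,P=redpath(np.radians(60),np.radians(-20),1)
p=manip.state()["tool_pos"]
manip.move_linear(p+.15*b,.12); manip.dwell(.8)
W=cloud(c:=cams.capture("top"));cv2.imwrite("pics/topE.png",c["image"])
cv2.imwrite("pics/sceneE.png",cams.capture("scene")["image"]); z=W[...,2]
for n,f,h in(("red",fr,hr),("green",fg,hg)):
    s=np.array([-f[1],f[0],0]);D=W-h;m=(abs(D@s)<.07)&(D@f>-.09)&(D@f<.16)&(z>.06)&(z<.23)
    a=D[m]@f;print(n,"f range",np.percentile(a,[1,99]).round(3),"zmax",np.percentile(z[m],99).round(3))
print(manip.state()["clock"])
E
```

```text
red f range [-0.05   0.112] zmax 0.207
green f range [0.001 0.144] zmax 0.08
20.7833
```

View pics/sceneE.png

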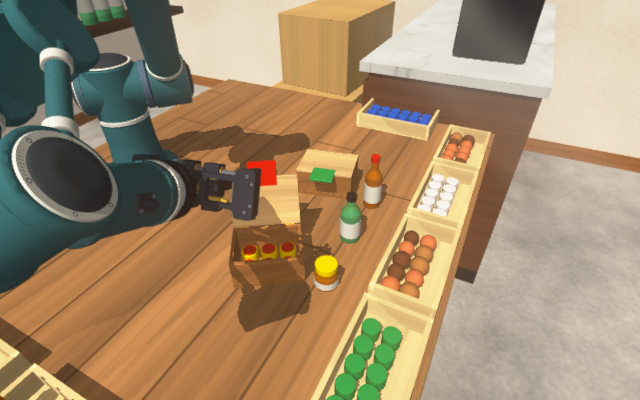

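The red lid lies back at its stop: its lip is at (262,173), and the measured top (50 mm behind the hinge, 0.207 m high) matches 1.9 rad. The green lid is shut at 0.08 m, the bottles and jar are in place, and the hand is clear.

```bash
python3 -c "
from h import *
print(order.close_job())"
```

```text
the job is handed in; nothing more can be done
None
```

I handed the job in at about 21 s: the green lid is shut, the red lid lies open against its stop by itself, the bottles and jar are where they were, and no force I read during the pushes was above about 2 N.

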